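Gauge the bearing blocks and pick out the one that is bored through

TASK

Three brass bearing blocks that look alike sit in the board; only one is bored to full size all the way down, and in the others the pin of the gauge stops part-way. Take the gauge from its stand and try its pin gently in one hole after another, never forcing it, until you find the block that it goes right down through; then stand the gauge back in its stand and set that block flat in the tray, leaving the other two in their pockets and the other things on the bench alone.

Things in the scene. Friction and masses are not known exactly. Their poses are not given: they have to be found in the camera images.
- board: Fixed pale wooden board 70 x 260 x 9 mm on the bench; origin under its centre, x across it (70 mm), y along it, z up. Three square pockets, 37.5 mm wide, 5 mm deep, lie in a row along y, 85 mm apart; in each sits a loose brass block (see the pockets) with 0.75 mm play all round, square to the board, 25 mm proud of it.
- pocket0 (a point): Centre of the floor of the pocket at the board's +y end, 4 mm above the bench; axes as the board's. The brass block in each pocket is 36 x 36 x 30 mm, about 0.25 kg, with an upright hole in the middle of its top, 13.2 mm wide with a 1 mm chamfer at the mouth. The block's top is 30 mm above this point.
- pocket1 (a point): The same for the middle pocket. In one block, whichever it is, the hole runs 13.2 mm wide right through; in the other two it narrows to 8 mm at a flat ledge 10 mm below the top, where the gauge's pin stops. From outside they look alike, and which is which changes.
- pocket2 (a point): The same for the pocket at the board's -y end.
- gauge_center (a point): Pin gauge, 85 mm long, about 80 g, upright in its stand: below, a steel pin 12 mm thick, 45 mm long, with a 1 mm chamfer at its tip; above, a black square handle 20 x 20 x 40 mm, gripped across its flats. This point is on the axis half-way up, 42.5 mm above the tip; the handle runs from 2.5 to 42.5 mm above it. z runs from tip to handle, x and y are square to the flats.
- gauge_tip (a point): Centre of the pin's flat tip; axes as gauge_center.
- stand_mouth (a point): Centre of the hole's mouth in the top of the gauge stand, a fixed wooden block 56 x 56 x 40 mm: an upright blind hole 14.5 mm wide, 36 mm deep, with a 2 mm chamfer. The gauge rests with its tip on the hole's floor, its handle starting 9 mm above the stand.
- tray: Fixed grey square tray 124 x 124 mm, 16 mm high, walls and floor about 4 mm thick, open at the top; origin under its centre, x and y along its sides.
Mind the look-alikes: they are no part of the job. Of the things like the part that bears gauge_center, leave any that is purple or red; of the rest the larger one is meant.

How it is judged:
By the outcome, as a careful person would: the job done as asked, in the order asked, and still so for the second after the job is handed in, with the robot touching nothing.
It also fails if it takes over 72 s, if anything falls off the work surface, if the arm or the gripper's body presses on something with over 40 N, if the wrist force passes 120 N, or if a joint passes its speed limit or range.

ROBOT

A 6-joint arm with a two-finger parallel gripper is mounted at the origin on the work surface. World frame = base frame: x ahead of the robot, y to its left, z up, the work surface at z = 0. Lengths are in m, angles in rad, forces in N, time in s.
With the tool pointing down it reaches from about 0.35 to 0.8 m from the base axis. Payload 7.3 kg.
Tool frame: the origin (TCP) lies on the front face of the gripper's body, between the roots of the fingers; the fingertips stand 73 mm ahead of it and the grasp point (between the pads) lies 54 mm ahead of it; z points along the fingers, x is the direction in which the jaws open and shut, and the axes are right-handed (so a half turn about z gives the same grasp; the last joint's range is limited). The gripper opens to 85 mm and grips with 20 to 120 N. Pads are 22 mm wide; open, the fingers measure 114 mm over their backs; the gripper's body (76 mm by 85 mm) begins 54 mm behind the grasp point. The pads swing forward as they close: fully open they stand 13 mm farther back than shut.
Start: joints at [-1.298, 0.342, 1.524, -0, 1.275, -0.146], TCP at [0.214, -0.48, 0.304] pointing down, gripper open.
Joint ranges: [-2.53, 2.53], [-0.77, 2.02], [0.04, 2.7], [-1, 4.14], [0.28, 2.66], [-3.11, 3.11]. Speed limits (rad/s): [2.57, 2.57, 3.14, 3.14, 3.14, 3.14].

INTERFACE

Orientations are given as a unit quaternion [x, y, z, w].
In Python, from bench import ctrl, read_camera, spot_in, regions_of gives the robot as it stands. The module is installed in compiled form; this text tells all that it offers.
- The arm moves only by the tool step_arm, never from a script. Its argument "rows" is a list of rows, each an object with "travel": the shift along the tool's x, y, z in cm, a list of three; "dr": the turn, a rotation vector about the tool's x, y, z in degrees, a list of three; "jaw": the finger opening in cm, from 0 to 8.54. A call has 1 to 12 rows; each row shifts and turns the pose as measured when the row begins, along the tool's axes as they then stand; what a row does not reach is not made up. A row lasts 1/12 s, in which the tool goes at most 41.7 mm and 7.16 degrees, less where a joint would pass 70% of its speed; a pose out of reach is approached as far as the arm can. A call with a gripper value outside its range is refused whole. The fingers move at their own pace and stop on an object; "grip_force" is the grip in N (left out, the last holds). Time passes only in rows, so rows that do not move let the fingers close. It gives the time, the measured TCP pose, the force and the opening at its end, in the units of the state.
- ctrl.get_obs(): the state, without advancing time (a new reading comes with each control period).
- read_camera(name): name is "side" or "top"; returns a dict with "img" (420x560x3 uint8, red, green, blue), "z_map" (420x560 float32, m along the optical axis (not along the pixel's ray), 0 where there is no reading), "camera_matrix" (3x3 intrinsics, pixels), "dist_coeffs" ([k1, k2, p1, p2, k3] as OpenCV has them; the pictures are not rectified), "R" (3x3) and "t" (3): a world point X has camera coordinates R X + t. Camera axes: x right, y down, z forward; pixel columns grow to the right and rows downward; lengths in m; the calibration is good to about 2 mm. A picture is of the moment at which its call begins.
- ctrl.job_done(): hands the job in, once; it reports no verdict.
Trained networks look in the newest picture that a camera, given by its name, has taken for a name from the list of things; names that differ only in an ending like _2 or _b are one class to them, and where a whole thing is asked for, a point or a joint stands for the part that bears it (a point fixed in the world has none). Each returns a list of dicts, best first, with "p" (0 to 1); they miss things now and then, are a little off and sometimes report something else, mostly with a low value. They report only what shows in the picture. A call takes as long as a camera call. They do not tell look-alikes from the thing itself.
- spot_in(name, camera): "xy" ([column, row] in pixels, amid what is visible of it).
- regions_of(name, camera): "region" (420x560 bool, what is visible of it) and "xy" ([column, row] in pixels, amid what is visible of it).
The state is a dict: "time": time; "q": joint angles; "qd": joint speeds; "joint_torque": joint torques, N m; "tcp_pos": TCP position; "ee_rot": TCP orientation; "ft_force": force on the tool from outside, world axes, zero at the start; "wrist_torque": the same for the moment, N m; "finger_gap": finger opening in m.
Only numpy, scipy, OpenCV 4.12 (cv2) and the standard library are available. Lean on these libraries where they do the work, as an engineer would, in place of code of your own. Each camera call takes 0.05 s, during which the arm holds its last target. There are 200 camera calls.

## Working session

There is one attempt and no reset: what is moved stays moved. The work goes in short steps, Python scripts to look and compute and a tool call to move; the robot and the scene stay as the last step left them, time stands still between calls to the robot, and variables do not carry over. Pictures are saved under pics/ and viewed, about 8 in all and at most 12, crops included, and the job is handed in when it is done.

Besides the shell and the picture viewer there is one more tool, called after "Request:" in YAML: its name, and indented under it one key for each argument. step_arm: Moves the arm, as the interface text tells. Its arguments: {"type":"object","properties":{"rows":{"type":"array","items":{"type":"object","properties":{"travel":{"type":"array","items":{"type":"number"}},"dr":{"type":"array","items":{"type":"number"}},"jaw":{"type":"number"}}}},"grip_force":{"type":"number"}},"required":["rows"]}

```bash
mkdir -p pics; cat > h.py <<'E'
import numpy as np, cv2
from bench import ctrl, read_camera, spot_in, regions_of
def world(c, uv, z=None, plane=None):
    """pixel -> world; z=depth along axis, or plane = world height"""
    n=cv2.undistortPoints(np.array([[uv]],float),c["camera_matrix"],c["dist_coeffs"])[0,0]
    d=np.array([n[0],n[1],1.]); R=c["R"]; t=c["t"]; o=-R.T@t; w=R.T@d
    s=z if plane is None else (plane-o[2])/w[2]
    return o+s*w
def cloud(c):
    h,w=c["z_map"].shape; uv=np.stack(np.meshgrid(np.arange(w),np.arange(h)),-1).reshape(-1,1,2).astype(float)
    n=cv2.undistortPoints(uv,c["camera_matrix"],c["dist_coeffs"]).reshape(h,w,2)
    P=np.dstack([n,np.ones((h,w))])*c["z_map"][...,None]
    X=(P-c["t"])@c["R"]; X[c["z_map"]==0]=np.nan
    return X
def save(n,img,s=1): cv2.imwrite("pics/"+n,cv2.resize(img[...,::-1],None,fx=s,fy=s,interpolation=cv2.INTER_CUBIC))
E
python3 - <<'E'
from h import *
for cam in("top","side"):
    c=read_camera(cam); save(cam+"0.png",c["img"],1.4); X=cloud(c)
    print(cam,(-c["R"].T@c["t"]).round(3))
    for n in("board","gauge_center","stand_mouth","tray"):
        for r in regions_of(n,cam)[:4]:
            m=r["region"]; p=X[m]; print(n,round(r["p"],2),np.round(r["xy"]),m.sum(),np.nanmedian(p,0).round(3),np.nanpercentile(p,2,0).round(3),np.nanpercentile(p,98,0).round(3))
    for n in("pocket0","stand_mouth","gauge_tip"):
        print(n,[(round(r["p"],2),np.round(r["xy"])) for r in spot_in(n,cam)[:4]])
o=ctrl.get_obs();print(o)
E
```

```text
top [0.452 0.017 1.245]
board 0.81 [292. 184.] 2512 [ 0.55  -0.029  0.009] [ 0.497 -0.154  0.004] [0.605 0.09  0.015]
gauge_center 0.56 [152. 156.] 83 [0.609 0.298 0.057] [ 0.603  0.29  -0.002] [0.626 0.313 0.067]
gauge_center 0.48 [118. 200.] 48 [0.515 0.365 0.061] [0.509 0.359 0.037] [0.522 0.373 0.066]
stand_mouth 0.74 [164. 198.] 544 [0.518 0.273 0.04 ] [0.489 0.251 0.006] [0.546 0.312 0.045]
tray 0.91 [400. 198.] 2961 [ 0.503 -0.269  0.005] [ 0.444 -0.328 -0.001] [ 0.562 -0.207  0.018]
pocket0 [(0.78, array([297., 188.]))]
stand_mouth [(0.76, array([164., 198.]))]
gauge_tip [(0.59, array([183., 231.])), (0.5, array([155., 200.]))]
side [0.105 0.746 0.719]
board 0.6 [268. 223.] 1207 [ 0.535 -0.003  0.009] [ 0.49  -0.151 -0.   ] [0.605 0.097 0.014]
gauge_center 0.81 [201. 285.] 262 [0.512 0.289 0.075] [0.506 0.276 0.039] [0.529 0.296 0.09 ]
gauge_center 0.75 [162. 282.] 151 [0.605 0.301 0.049] [0.601 0.29  0.006] [0.614 0.306 0.064]
gauge_center 0.57 [182. 323.] 191 [0.511 0.37  0.045] [ 0.505  0.33  -0.002] [0.548 0.377 0.063]
gauge_center 0.56 [255. 284.] 328 [0.433 0.227 0.063]
[... 440 characters left out ...]
0.44, array([181., 322.]))]
{'time': 0.8, 'q': array([-1.29797697e+00,  3.41950911e-01,  1.52410968e+00, -1.60629938e-06,
        1.27541444e+00, -1.46038214e-01]), 'qd': array([ 0.00066381,  0.00029006, -0.00061268,  0.00059742, -0.00011556,
        0.00104093]), 'joint_torque': array([-1.39347503e-03, -4.33518469e+01, -2.46262103e+01, -4.70788091e-04,
        1.54028958e-04,  2.16498000e-05]), 'tcp_pos': array([ 0.21352829, -0.47961584,  0.30394362]), 'ee_rot': array([ 8.38664853e-01, -5.44647833e-01,  4.36294322e-05,  3.94450673e-05]), 'ft_force': array([0.80016014, 0.52003075, 0.53775381]), 'wrist_torque': array([ 0.00400798, -0.02471769,  0.04772872]), 'finger_gap': 0.08557617301029792}
```

View pics/top0.png

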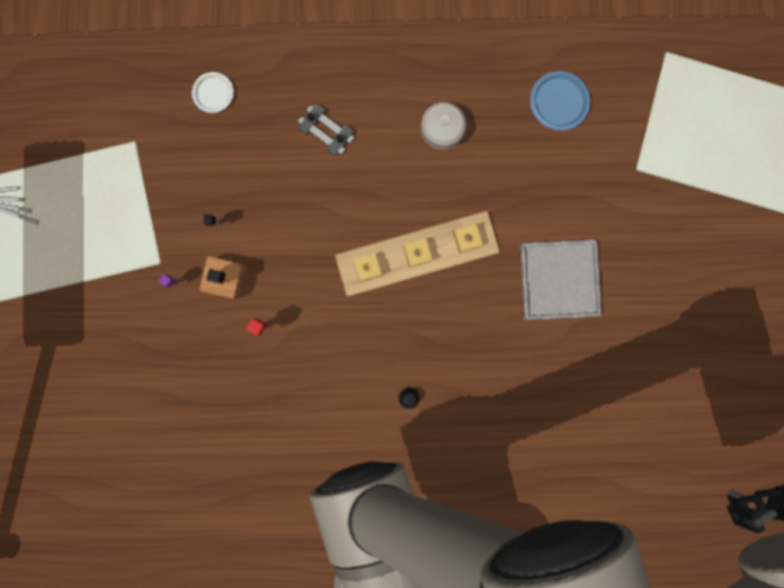

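```bash
python3 - <<'E'
from h import *
c=read_camera("side"); save("side_crop.png",c["img"][230:370,120:320],4)
X=cloud(read_camera("top")); 
import itertools
# blocks: tops at z~0.034 near the board
def rect(m,name):
    p=X[m][:,:2]; r=cv2.minAreaRect((p*1000).astype(np.float32)); print(name,m.sum(),np.nanmean(p,0).round(4),np.round(r[0],1),np.round(r[1],1),round(r[2],1))
Z=X[...,2]
nb,l=cv2.connectedComponents(((Z>.028)&(Z<.040)&(X[...,1]<.15)&(X[...,1]>-.2)).astype(np.uint8))
for i in range(1,nb):
    if (l==i).sum()>60: rect(l==i,"block")
for y0,y1,z0,z1,n in((.2,.4,.033,.047,"stand"),(.2,.4,.055,.12,"gauges"),(-.4,-.18,.011,.022,"tray")):
    nb,l=cv2.connectedComponents(((Z>z0)&(Z<z1)&(X[...,1]>y0)&(X[...,1]<y1)).astype(np.uint8))
    for i in range(1,nb):
        if (l==i).sum()>15: rect(l==i,n)
E
```

```text
block 100 [ 0.738  -0.0675] [740.2 -68.7] [65.3 24.2] 55.9
block 235 [ 0.5722 -0.1153] [ 572.4 -115.5] [36.2 36.3] 14.4
block 235 [ 0.5505 -0.0335] [550.7 -33.3] [36.1 36.1] 14.6
block 231 [0.5291 0.0485] [529.2  48.7] [35.9 36. ] 14.0
stand 492 [0.519  0.2806] [519.3 283.4] [58.8 53.9] 75.6
gauges 43 [0.6098 0.2978] [610.3 298.2] [13.8 13.2] 81.6
gauges 116 [0.5178 0.2812] [518.2 283.5] [21.3 19.9] 74.8
gauges 41 [0.5162 0.3678] [516.1 368. ] [15.1 12.4] 51.7
gauges 112 [0.4401 0.2197] [440.  221.1] [19.9 20.1] 57.4
tray 345 [ 0.8028 -0.281 ] [ 802.2 -279.9] [96.7 97.4] 22.0
tray 395 [ 0.5032 -0.2694] [ 502.8 -267.4] [122.2 124.5] 1.3
```

View pics/side_crop.png

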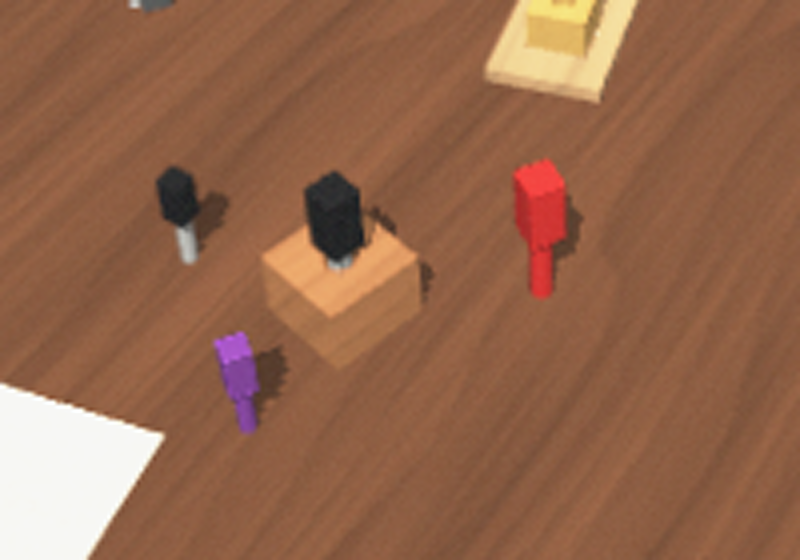

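The top view shows a 20 mm black gauge standing in the orange stand at about px (154,197). There are three look-alikes: a small black one at (149,157), a red one at (183,233) and a purple one at (119,200). The enlarged side crop confirms that the larger black one in the stand is meant. The blocks lie 85 mm apart, as they should.

```bash
cat >> h.py <<'E'
from scipy.spatial.transform import Rotation as Ro
def plan(tgt, yaw=None, n=None, vmax=4.0):
    o=ctrl.get_obs(); p=o["tcp_pos"]; R=Ro.from_quat(o["ee_rot"])
    M=R.as_matrix(); cur=np.degrees(np.arctan2(M[1,0],M[0,0])); yaw=cur if yaw is None else yaw
    G=Ro.from_euler("z",yaw,degrees=True)*Ro.from_matrix(np.diag([1.,-1,-1]))
    rv=(R.inv()*G).as_rotvec(degrees=True); d=np.array(tgt)-p
    k=n or int(max(np.ceil(np.linalg.norm(d)*100/vmax),np.ceil(np.linalg.norm(rv)/6.5),1))
    print("t",round(o["time"],2),"p",p.round(4),"yaw",round(cur,2),"gap",round(o["finger_gap"],4),"F",o["ft_force"].round(1),"rows",k)
    for i in range(k):
        Ri=R*Ro.from_rotvec(rv*i/k,degrees=True)
        print((Ri.inv().apply(d/k)*100).round(2).tolist(),(rv/k).round(2).tolist())
E
python3 -c "
from h import *
plan([.518,.2835,.24],-15)"
```

```text
t 0.9 p [ 0.2135 -0.4796  0.3039] yaw -66.0 gap 0.0856 F [-0.8 -0.8 -0.7] rows 21
[-2.73, -2.8, 0.3] [0.0, -0.0, -2.43]
[-2.61, -2.92, 0.3] [0.0, -0.0, -2.43]
[-2.48, -3.02, 0.3] [0.0, -0.0, -2.43]
[-2.35, -3.13, 0.3] [0.0, -0.0, -2.43]
[-2.22, -3.22, 0.3] [0.0, -0.0, -2.43]
[-2.08, -3.31, 0.3] [0.0, -0.0, -2.43]
[-1.94, -3.4, 0.3] [0.0, -0.0, -2.43]
[-1.79, -3.48, 0.3] [0.0, -0.0, -2.43]
[-1.64, -3.55, 0.3] [0.0, -0.0, -2.43]
[-1.49, -3.62, 0.3] [0.0, -0.0, -2.43]
[-1.34, -3.68, 0.3] [0.0, -0.0, -2.43]
[-1.18, -3.73, 0.3] [0.0, -0.0, -2.43]
[-1.02, -3.78, 0.3] [0.0, -0.0, -2.43]
[-0.86, -3.82, 0.3] [0.0, -0.0, -2.43]
[-0.7, -3.85, 0.3] [0.0, -0.0, -2.43]
[-0.53, -3.88, 0.3] [0.0, -0.0, -2.43]
[-0.37, -3.9, 0.3] [0.0, -0.0, -2.43]
[-0.2, -3.91, 0.3] [0.0, -0.0, -2.43]
[-0.04, -3.91, 0.3] [0.0, -0.0, -2.43]
[0.13, -3.91, 0.3] [0.0, -0.0, -2.43]
[0.29, -3.9, 0.3] [0.0, -0.0, -2.43]
```

Request:
step_arm:
  rows:
    - {"travel": [-2.7,-2.8,0.3],"dr": [0,0,-2.4],"jaw": 5}
    - {"travel": [-2.6,-2.9,0.3],"dr": [0,0,-2.4],"jaw": 5}
    - {"travel": [-2.5,-3.0,0.3],"dr": [0,0,-2.4],"jaw": 5}
    - {"travel": [-2.35,-3.1,0.3],"dr": [0,0,-2.4],"jaw": 5}
    - {"travel": [-2.2,-3.2,0.3],"dr": [0,0,-2.4],"jaw": 5}
    - {"travel": [-2.1,-3.3,0.3],"dr": [0,0,-2.4],"jaw": 5}
    - {"travel": [-1.9,-3.4,0.3],"dr": [0,0,-2.4],"jaw": 5}
    - {"travel": [-1.8,-3.5,0.3],"dr": [0,0,-2.4],"jaw": 5}
    - {"travel": [-1.6,-3.55,0.3],"dr": [0,0,-2.4],"jaw": 5}
    - {"travel": [-1.5,-3.6,0.3],"dr": [0,0,-2.4],"jaw": 5}
    - {"travel": [-1.3,-3.7,0.3],"dr": [0,0,-2.4],"jaw": 5}
    - {"travel": [-1.2,-3.7,0.3],"dr": [0,0,-2.4],"jaw": 5}

```text
time: 1.9
tcp_pos: [0.3891, -0.0333, 0.2658]
ee_rot: [0.949, -0.315, 0.004, 0.003]
ft_force: [1.0, 0.0, 0.4]
finger_gap: 0.05
```

```bash
python3 -c "
from h import *
plan([.518,.2835,.20],-15)"
```

```text
t 1.9 p [ 0.3891 -0.0333  0.2658] yaw -36.71 gap 0.05 F [1.  0.  0.4] rows 9
[-0.96, -3.68, 0.71] [0.03, -0.06, -2.41]
[-0.81, -3.72, 0.71] [0.03, -0.06, -2.41]
[-0.65, -3.75, 0.72] [0.03, -0.06, -2.41]
[-0.49, -3.77, 0.72] [0.03, -0.06, -2.41]
[-0.33, -3.79, 0.72] [0.03, -0.06, -2.41]
[-0.17, -3.8, 0.72] [0.03, -0.06, -2.41]
[-0.01, -3.8, 0.73] [0.03, -0.06, -2.41]
[0.15, -3.8, 0.73] [0.03, -0.06, -2.41]
[0.31, -3.79, 0.73] [0.03, -0.06, -2.41]
```

Motion tracks well.

Request:
step_arm:
  rows:
    - {"travel": [-0.95,-3.7,0.7],"dr": [0,-0.05,-2.4],"jaw": 5}
    - {"travel": [-0.8,-3.7,0.7],"dr": [0,-0.05,-2.4],"jaw": 5}
    - {"travel": [-0.65,-3.75,0.7],"dr": [0,-0.05,-2.4],"jaw": 5}
    - {"travel": [-0.5,-3.75,0.7],"dr": [0,-0.05,-2.4],"jaw": 5}
    - {"travel": [-0.3,-3.8,0.7],"dr": [0,-0.05,-2.4],"jaw": 5}
    - {"travel": [-0.2,-3.8,0.7],"dr": [0,-0.05,-2.4],"jaw": 5}
    - {"travel": [0,-3.8,0.7],"dr": [0,-0.05,-2.4],"jaw": 5}
    - {"travel": [0.15,-3.8,0.7],"dr": [0,-0.05,-2.4],"jaw": 5}
    - {"travel": [0.3,-3.8,0.7],"dr": [0,-0.05,-2.4],"jaw": 5}
    - {"travel": [0,0,0],"dr": [0,0,0],"jaw": 5}

```text
time: 2.73
tcp_pos: [0.5197, 0.3097, 0.1986]
ee_rot: [0.993, -0.117, 0.004, 0.001]
ft_force: [-1.0, -0.9, -0.7]
finger_gap: 0.0501
```

```bash
python3 -c "
from h import *
plan([.518,.2835,.126],-15,n=4)"
```

```text
t 2.73 p [0.5197 0.3097 0.1986] yaw -13.46 gap 0.0501 F [-1.  -0.9 -0.7] rows 4
[0.1, 0.64, 1.82] [0.03, -0.11, 0.38]
[0.1, 0.64, 1.82] [0.03, -0.11, 0.38]
[0.11, 0.64, 1.82] [0.03, -0.11, 0.38]
[0.12, 0.64, 1.82] [0.03, -0.11, 0.38]
```

Request:
step_arm:
  rows:
    - {"travel": [0.2,1.3,0.5],"dr": [0,-0.2,0.7],"jaw": 5}
    - {"travel": [0.2,1.2,0.5],"dr": [0,-0.2,0.7],"jaw": 5}
    - {"travel": [0,0,0],"dr": [0,0,0],"jaw": 5}
    - {"travel": [0,0,0],"dr": [0,0,0],"jaw": 5}

```text
time: 3.07
tcp_pos: [0.5165, 0.2823, 0.186]
ee_rot: [0.992, -0.13, -0.001, 0.002]
ft_force: [-0.5, 0.8, 0.4]
finger_gap: 0.0498
```

```bash
python3 -c "
from h import *
plan([.518,.2835,.126],-15,n=4)"
```

```text
t 3.07 p [0.5165 0.2823 0.186 ] yaw -14.89 gap 0.0498 F [-0.5  0.8  0.4] rows 4
[0.03, -0.05, 1.5] [0.06, 0.03, 0.03]
[0.03, -0.04, 1.5] [0.06, 0.03, 0.03]
[0.03, -0.04, 1.5] [0.06, 0.03, 0.03]
[0.03, -0.04, 1.5] [0.06, 0.03, 0.03]
```

Request:
step_arm:
  rows:
    - {"travel": [0.05,-0.05,1.5],"dr": [0.1,0,0],"jaw": 5}
    - {"travel": [0.05,-0.05,1.5],"dr": [0.1,0,0],"jaw": 5}
    - {"travel": [0,-0.05,1.5],"dr": [0,0,0],"jaw": 5}
    - {"travel": [0,0,1],"dr": [0,0,0],"jaw": 5}
    - {"travel": [0,0,0.3],"dr": [0,0,0],"jaw": 5}
    - {"travel": [0,0,0],"dr": [0,0,0],"jaw": 5}

```text
time: 3.57
tcp_pos: [0.5194, 0.2763, 0.1308]
ee_rot: [0.991, -0.135, 0.002, -0.001]
ft_force: [-0.4, 0.3, 0.1]
finger_gap: 0.05
```

```bash
python3 -c "
from h import *
plan([.518,.2835,.126],-15,n=1)"
```

```text
t 3.57 p [0.5194 0.2763 0.1308] yaw -15.58 gap 0.05 F [-0.4  0.3  0.1] rows 1
[-0.33, -0.66, 0.48] [-0.15, -0.17, -0.57]
```

Request:
step_arm:
  rows:
    - {"travel": [-0.2,-0.65,0.3],"dr": [-0.15,-0.15,-0.5],"jaw": 5}
    - {"travel": [0,0,0],"dr": [0,0,0],"jaw": 5}
    - {"travel": [0,0,0],"dr": [0,0,0],"jaw": 5}
    - {"travel": [0,0,0],"dr": [0,0,0],"jaw": 5}

```text
time: 3.9
tcp_pos: [0.5203, 0.2835, 0.1301]
ee_rot: [0.991, -0.131, 0.002, -0.001]
ft_force: [0.7, 0.1, -0.4]
finger_gap: 0.05
```

```bash
python3 -c "
from h import *
plan([.518,.2835,.126],-15,n=1)"
```

```text
t 3.9 p [0.5203 0.2835 0.1301] yaw -15.09 gap 0.05 F [ 0.7  0.1 -0.4] rows 1
[-0.22, 0.07, 0.41] [-0.11, -0.17, -0.09]
```

Request:
step_arm:
  rows:
    - {"travel": [-0.2,0.05,0.4],"dr": [-0.1,-0.15,-0.1],"jaw": 5}
    - {"travel": [0,0,0],"dr": [0,0,0],"jaw": 5}
    - {"travel": [0,0,0],"dr": [0,0,0],"jaw": 5}

```text
time: 4.15
tcp_pos: [0.5184, 0.2841, 0.1268]
ee_rot: [0.992, -0.13, 0.001, -0.0]
ft_force: [-0.2, 0.2, 0.8]
finger_gap: 0.0498
```

```bash
python3 -c "
from h import *
plan([.518,.2835,.126],-15,n=1)
for i in range(4):
  read_camera('side'); print(ctrl.get_obs()['tcp_pos'])"
```

```text
t 4.15 p [0.5184 0.2841 0.1268] yaw -14.93 gap 0.0498 F [-0.2  0.2  0.8] rows 1
[-0.02, 0.07, 0.08] [-0.07, -0.1, 0.07]
[0.51823256 0.28404105 0.12667642]
[0.51826455 0.28403527 0.12668678]
[0.51832622 0.28402596 0.12671257]
[0.51835251 0.28400223 0.12671637]
```

Request:
step_arm:
  rows:
    - {"travel": [0,0,0],"dr": [0,0,0],"jaw": 1.5}
    - {"travel": [0,0,0],"dr": [0,0,0],"jaw": 1.5}
    - {"travel": [0,0,0],"dr": [0,0,0],"jaw": 1.5}
    - {"travel": [0,0,0],"dr": [0,0,0],"jaw": 1.5}
    - {"travel": [0,0,0],"dr": [0,0,0],"jaw": 1.5}
    - {"travel": [0,0,0],"dr": [0,0,0],"jaw": 1.5}
  grip_force: 40

```text
time: 4.85
tcp_pos: [0.5184, 0.284, 0.1269]
ee_rot: [0.991, -0.13, 0.001, -0.0]
ft_force: [-0.3, 0.0, -0.3]
finger_gap: 0.0195
```

```bash
python3 -c "
from h import *
plan([.518,.2835,.126],-15,n=1)"
```

```text
t 4.85 p [0.5184 0.284  0.1269] yaw -14.96 gap 0.0195 F [-0.3  0.  -0.3] rows 1
[-0.03, 0.06, 0.09] [-0.07, -0.09, 0.04]
```

Request:
step_arm:
  rows:
    - {"travel": [0,0,-1],"dr": [0,0,0],"jaw": 1.5}
    - {"travel": [0,0,-2],"dr": [0,0,0],"jaw": 1.5}
    - {"travel": [0,0,-2],"dr": [0,0,0],"jaw": 1.5}
    - {"travel": [0,0,-2],"dr": [0,0,0],"jaw": 1.5}
    - {"travel": [0,0,-1],"dr": [0,0,0],"jaw": 1.5}
    - {"travel": [0,0,0],"dr": [0,0,0],"jaw": 1.5}
    - {"travel": [0,0,0],"dr": [0,0,0],"jaw": 1.5}

```text
time: 5.43
tcp_pos: [0.519, 0.284, 0.2126]
ee_rot: [0.991, -0.13, 0.002, -0.001]
ft_force: [-0.6, 0.3, -2.2]
finger_gap: 0.0196
```

```bash
python3 -c "
from h import *
plan([.5292,.0487,.185],-15,vmax=3.5)"
```

```text
t 5.43 p [0.519  0.284  0.2126] yaw -14.97 gap 0.0196 F [-0.6  0.3 -2.2] rows 7
[1.01, 3.21, 0.39] [-0.02, -0.03, 0.0]
[1.01, 3.21, 0.39] [-0.02, -0.03, 0.0]
[1.01, 3.21, 0.39] [-0.02, -0.03, 0.0]
[1.01, 3.21, 0.39] [-0.02, -0.03, 0.0]
[1.01, 3.21, 0.39] [-0.02, -0.03, 0.0]
[1.01, 3.21, 0.39] [-0.02, -0.03, 0.0]
[1.01, 3.21, 0.39] [-0.02, -0.03, 0.0]
```

Overshoot is about 2 cm at speed, so I taper the move.

Request:
step_arm:
  rows:
    - {"travel": [1,3.2,0.3],"dr": [0,0,0],"jaw": 1.5}
    - {"travel": [1,3.2,0.3],"dr": [0,0,0],"jaw": 1.5}
    - {"travel": [1,3.2,0.3],"dr": [0,0,0],"jaw": 1.5}
    - {"travel": [1,3.2,0.3],"dr": [0,0,0],"jaw": 1.5}
    - {"travel": [1,3.2,0.3],"dr": [0,0,0],"jaw": 1.5}
    - {"travel": [0.8,2.4,0.2],"dr": [0,0,0],"jaw": 1.5}
    - {"travel": [0.4,1.5,0.2],"dr": [0,0,0],"jaw": 1.5}
    - {"travel": [0.2,0.7,0.1],"dr": [0,0,0],"jaw": 1.5}
    - {"travel": [0,0,0],"dr": [0,0,0],"jaw": 1.5}
    - {"travel": [0,0,0],"dr": [0,0,0],"jaw": 1.5}
    - {"travel": [0,0,0],"dr": [0,0,0],"jaw": 1.5}

```text
time: 6.35
tcp_pos: [0.5245, 0.0618, 0.1849]
ee_rot: [0.992, -0.128, -0.003, -0.001]
ft_force: [-0.2, 0.2, -0.3]
finger_gap: 0.0196
```

```bash
python3 -c "
from h import *
plan([.5292,.0487,.180],-15,n=1)"
```

```text
t 6.35 p [0.5245 0.0618 0.1849] yaw -14.76 gap 0.0196 F [-0.2  0.2 -0.3] rows 1
[0.8, 1.15, 0.48] [-0.09, 0.36, 0.24]
```

Request:
step_arm:
  rows:
    - {"travel": [0.8,1.15,0.5],"dr": [-0.1,0.35,0.25],"jaw": 1.5}
    - {"travel": [0,0,0],"dr": [0,0,0],"jaw": 1.5}
    - {"travel": [0,0,0],"dr": [0,0,0],"jaw": 1.5}
    - {"travel": [0,0,0],"dr": [0,0,0],"jaw": 1.5}

```text
time: 6.68
tcp_pos: [0.5297, 0.0512, 0.1793]
ee_rot: [0.992, -0.128, 0.0, -0.0]
ft_force: [0.3, 0.6, -0.9]
finger_gap: 0.0195
```

```bash
python3 - <<'E'
from h import *
plan([.5292,.0487,.180],-15,n=1)
for cam in("side","top"):
    c=read_camera(cam); X=cloud(c); Z=X[...,2]
    near=np.hypot(X[...,0]-.53,X[...,1]-.049)<.05
    m=near&(Z>.029)&(Z<.039); print(cam,"blocktop",m.sum(), cv2.minAreaRect((X[m][:,:2]*1000).astype(np.float32)) if m.sum()>20 else "")
    g=near&(Z>.05)&(Z<.10); print("pin",g.sum(),np.nanmedian(X[g],0) if g.sum() else "", "hue")
    o=ctrl.get_obs(); p=o["tcp_pos"]
    for nm,q in(("tip",p-[0,0,.123]),("blk",np.array([.5292,.0487,.034]))):
        print(nm,cv2.projectPoints(q.reshape(1,3),cv2.Rodrigues(c["R"])[0],c["t"],c["camera_matrix"],c["dist_coeffs"])[0].ravel())
    if cam=="side": save("side1.png",c["img"][165:265,200:320],6)
E
```

```text
t 6.68 p [0.5297 0.0512 0.1793] yaw -14.75 gap 0.0195 F [ 0.3  0.6 -0.9] rows 1
[0.02, 0.26, -0.07] [-0.01, -0.02, 0.25]
side blocktop 167 ((527.65234375, 47.391239166259766), (36.50725555419922, 41.58500671386719), 16.550174713134766)
pin 73 [0.52530232 0.05500121 0.07787908] hue
tip [259.12645814 222.71996453]
blk [259.93841905 229.49537993]
top blocktop 0 
pin 0  hue
tip [260.17492747 189.93123381]
blk [261.61806452 190.7555183 ]
```

View pics/side1.png

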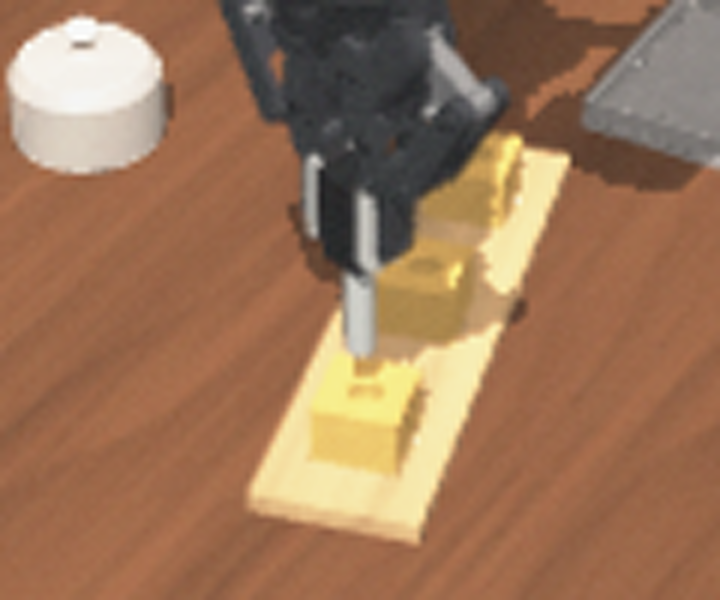

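Side view: the pin tip is at px (259.8,223.5) and the hole at (261,230). Both agree with the projected positions within about half a pixel, so I correct by 2.6 mm and descend.

Request:
step_arm:
  rows:
    - {"travel": [0,0.25,0.5],"dr": [0,0,0.25],"jaw": 1.5}
    - {"travel": [0,0,0.3],"dr": [0,0,0],"jaw": 1.5}
    - {"travel": [0,0,0],"dr": [0,0,0],"jaw": 1.5}
    - {"travel": [0,0,0],"dr": [0,0,0],"jaw": 1.5}
    - {"travel": [0,0,0],"dr": [0,0,0],"jaw": 1.5}

```text
time: 7.2
tcp_pos: [0.5287, 0.0494, 0.1707]
ee_rot: [0.991, -0.13, 0.0, -0.0]
ft_force: [0.7, 0.1, -0.1]
finger_gap: 0.0194
```

```bash
python3 -c "
from h import *
plan([.5292,.0487,.160],-15,n=1)"
```

```text
t 7.2 p [0.5287 0.0494 0.1707] yaw -14.97 gap 0.0194 F [ 0.7  0.1 -0.1] rows 1
[0.06, 0.05, 1.07] [-0.03, -0.03, 0.03]
```

Request:
step_arm:
  rows:
    - {"travel": [0.05,0.05,0.3],"dr": [0,0,0],"jaw": 1.5}
    - {"travel": [0,0,0.3],"dr": [0,0,0],"jaw": 1.5}
    - {"travel": [0,0,0.3],"dr": [0,0,0],"jaw": 1.5}
    - {"travel": [0,0,0.2],"dr": [0,0,0],"jaw": 1.5}
    - {"travel": [0,0,0.2],"dr": [0,0,0],"jaw": 1.5}
    - {"travel": [0,0,0.2],"dr": [0,0,0],"jaw": 1.5}
    - {"travel": [0,0,0.1],"dr": [0,0,0],"jaw": 1.5}
    - {"travel": [0,0,0],"dr": [0,0,0],"jaw": 1.5}

```text
time: 7.87
tcp_pos: [0.5292, 0.0487, 0.1529]
ee_rot: [0.991, -0.13, 0.0, -0.0]
ft_force: [-0.1, -0.4, -0.7]
finger_gap: 0.0198
```

```bash
python3 -c "
from h import *
plan([.5292,.0487,.147],-15,n=1)"
```

```text
t 7.87 p [0.5292 0.0487 0.1529] yaw -14.97 gap 0.0198 F [-0.1 -0.4 -0.7] rows 1
[0.0, -0.0, 0.59] [-0.03, -0.02, 0.03]
```

Request:
step_arm:
  rows:
    - {"travel": [0,0,0.12],"dr": [0,0,0],"jaw": 1.5}
    - {"travel": [0,0,0.12],"dr": [0,0,0],"jaw": 1.5}
    - {"travel": [0,0,0.12],"dr": [0,0,0],"jaw": 1.5}
    - {"travel": [0,0,0.12],"dr": [0,0,0],"jaw": 1.5}
    - {"travel": [0,0,0.1],"dr": [0,0,0],"jaw": 1.5}
    - {"travel": [0,0,0.1],"dr": [0,0,0],"jaw": 1.5}
    - {"travel": [0,0,0.1],"dr": [0,0,0],"jaw": 1.5}

```text
time: 8.45
tcp_pos: [0.5295, 0.0484, 0.1467]
ee_rot: [0.991, -0.13, 0.001, -0.0]
ft_force: [-4.0, -0.6, 12.9]
finger_gap: 0.0198
```

```bash
python3 -c "
from h import *
plan([.5292,.0487,.147],-15,n=1)"
```

```text
t 8.45 p [0.5295 0.0484 0.1467] yaw -14.96 gap 0.0198 F [-4.  -0.6 12.9] rows 1
[-0.03, -0.02, -0.03] [-0.02, -0.11, 0.04]
```

The pin stopped at TCP z=0.1467 with 13 N, which is the ledge depth exactly (10 mm below the top). This block is not the one, so I withdraw and go to the middle block.

Request:
step_arm:
  rows:
    - {"travel": [0,0,-0.5],"dr": [0,0,0],"jaw": 1.5}
    - {"travel": [0,0,-1],"dr": [0,0,0],"jaw": 1.5}
    - {"travel": [0,0,-1],"dr": [0,0,0],"jaw": 1.5}
    - {"travel": [0,0,-0.5],"dr": [0,0,0],"jaw": 1.5}
    - {"travel": [0,0,0],"dr": [0,0,0],"jaw": 1.5}
    - {"travel": [0,0,0],"dr": [0,0,0],"jaw": 1.5}

```text
time: 8.95
tcp_pos: [0.5299, 0.0487, 0.1807]
ee_rot: [0.991, -0.13, 0.002, -0.0]
ft_force: [0.4, 0.2, -1.0]
finger_gap: 0.0192
```

```bash
python3 -c "
from h import *
plan([.5507,-.0333,.172],-15,n=1)"
```

```text
t 8.95 p [0.5299 0.0487 0.1807] yaw -14.96 gap 0.0192 F [ 0.4  0.2 -1. ] rows 1
[4.12, 7.38, 0.88] [-0.07, -0.25, 0.04]
```

Request:
step_arm:
  rows:
    - {"travel": [0.8,1.4,0],"dr": [0,0,0],"jaw": 1.5}
    - {"travel": [1,1.8,0],"dr": [0,0,0],"jaw": 1.5}
    - {"travel": [1,1.8,0],"dr": [0,-0.1,0],"jaw": 1.5}
    - {"travel": [0.6,1.1,0.2],"dr": [0,-0.1,0],"jaw": 1.5}
    - {"travel": [0.3,0.6,0.2],"dr": [0,0,0],"jaw": 1.5}
    - {"travel": [0,0,0.1],"dr": [0,0,0],"jaw": 1.5}
    - {"travel": [0,0,0],"dr": [0,0,0],"jaw": 1.5}
    - {"travel": [0,0,0],"dr": [0,0,0],"jaw": 1.5}

```text
time: 9.62
tcp_pos: [0.5481, -0.0268, 0.1738]
ee_rot: [0.992, -0.13, -0.001, -0.001]
ft_force: [0.9, 0.1, -0.7]
finger_gap: 0.0194
```

```bash
python3 -c "
from h import *
plan([.5507,-.0333,.170],-15,n=1)"
```

```text
t 9.62 p [ 0.5481 -0.0268  0.1738] yaw -14.89 gap 0.0194 F [ 0.9  0.1 -0.7] rows 1
[0.42, 0.56, 0.38] [-0.12, 0.12, 0.11]
```

Request:
step_arm:
  rows:
    - {"travel": [0.4,0.55,0.3],"dr": [-0.1,0.1,0.1],"jaw": 1.5}
    - {"travel": [0,0,0],"dr": [0,0,0],"jaw": 1.5}
    - {"travel": [0,0,0],"dr": [0,0,0],"jaw": 1.5}
    - {"travel": [0,0,0],"dr": [0,0,0],"jaw": 1.5}

```text
time: 9.95
tcp_pos: [0.5502, -0.0315, 0.1703]
ee_rot: [0.992, -0.129, -0.001, -0.0]
ft_force: [-0.7, 0.4, -0.6]
finger_gap: 0.0198
```

```bash
python3 -c "
from h import *
plan([.5507,-.0333,.170],-15,n=1)"
```

```text
t 9.95 p [ 0.5502 -0.0315  0.1703] yaw -14.85 gap 0.0198 F [-0.7  0.4 -0.6] rows 1
[0.09, 0.17, 0.03] [-0.03, 0.07, 0.15]
```

Request:
step_arm:
  rows:
    - {"travel": [0.1,0.2,0.3],"dr": [0,0.05,0.1],"jaw": 1.5}
    - {"travel": [0,0,0.3],"dr": [0,0,0],"jaw": 1.5}
    - {"travel": [0,0,0.2],"dr": [0,0,0],"jaw": 1.5}
    - {"travel": [0,0,0],"dr": [0,0,0],"jaw": 1.5}
    - {"travel": [0,0,0],"dr": [0,0,0],"jaw": 1.5}

```text
time: 10.37
tcp_pos: [0.5506, -0.0331, 0.1614]
ee_rot: [0.992, -0.13, -0.0, -0.0]
ft_force: [0.4, 0.0, -1.5]
finger_gap: 0.0196
```

```bash
python3 -c "
from h import *
plan([.5507,-.0333,.148],-15,n=1)"
```

```text
t 10.37 p [ 0.5506 -0.0331  0.1614] yaw -14.91 gap 0.0196 F [ 0.4  0.  -1.5] rows 1
[0.01, 0.01, 1.34] [-0.04, 0.02, 0.09]
```

Request:
step_arm:
  rows:
    - {"travel": [0,0,0.2],"dr": [0,0,0],"jaw": 1.5}
    - {"travel": [0,0,0.2],"dr": [0,0,0],"jaw": 1.5}
    - {"travel": [0,0,0.2],"dr": [0,0,0],"jaw": 1.5}
    - {"travel": [0,0,0.2],"dr": [0,0,0],"jaw": 1.5}
    - {"travel": [0,0,0.15],"dr": [0,0,0],"jaw": 1.5}
    - {"travel": [0,0,0.15],"dr": [0,0,0],"jaw": 1.5}
    - {"travel": [0,0,0.1],"dr": [0,0,0],"jaw": 1.5}
    - {"travel": [0,0,0.1],"dr": [0,0,0],"jaw": 1.5}

```text
time: 11.03
tcp_pos: [0.5508, -0.0336, 0.1475]
ee_rot: [0.992, -0.13, 0.0, 0.0]
ft_force: [0.4, -0.2, -0.5]
finger_gap: 0.0197
```

```bash
python3 -c "
from h import *
plan([.5507,-.0333,.145],-15,n=1)"
```

```text
t 11.03 p [ 0.5508 -0.0336  0.1475] yaw -14.9 gap 0.0197 F [ 0.4 -0.2 -0.5] rows 1
[-0.02, -0.03, 0.25] [-0.0, -0.04, 0.1]
```

Request:
step_arm:
  rows:
    - {"travel": [0,0,0.12],"dr": [0,0,0],"jaw": 1.5}
    - {"travel": [0,0,0.12],"dr": [0,0,0],"jaw": 1.5}
    - {"travel": [0,0,0.12],"dr": [0,0,0],"jaw": 1.5}

```text
time: 11.28
tcp_pos: [0.5509, -0.0336, 0.1467]
ee_rot: [0.992, -0.13, 0.001, 0.0]
ft_force: [-4.3, 1.3, 10.2]
finger_gap: 0.0193
```

It stops at z=0.1467 again with 10 N, so this one has a ledge too. I go on to the third block.

Request:
step_arm:
  rows:
    - {"travel": [0,0,-0.5],"dr": [0,0,0],"jaw": 1.5}
    - {"travel": [0,0,-1],"dr": [0,0,0],"jaw": 1.5}
    - {"travel": [0,0,-1],"dr": [0,0,0],"jaw": 1.5}
    - {"travel": [0,0,-0.5],"dr": [0,0,0],"jaw": 1.5}
    - {"travel": [0,0,0],"dr": [0,0,0],"jaw": 1.5}
    - {"travel": [0.8,1.4,0],"dr": [0,0,0],"jaw": 1.5}
    - {"travel": [1,1.8,0],"dr": [0,0,0],"jaw": 1.5}
    - {"travel": [1,1.9,0],"dr": [0,0,0],"jaw": 1.5}
    - {"travel": [0.8,1.4,0.2],"dr": [0,0,0],"jaw": 1.5}
    - {"travel": [0.4,0.7,0.2],"dr": [0,0,0],"jaw": 1.5}
    - {"travel": [0,0,0.1],"dr": [0,0,0],"jaw": 1.5}
    - {"travel": [0,0,0],"dr": [0,0,0],"jaw": 1.5}

```text
time: 12.28
tcp_pos: [0.5723, -0.1148, 0.1761]
ee_rot: [0.992, -0.129, 0.003, -0.001]
ft_force: [0.3, -0.8, -0.8]
finger_gap: 0.0194
```

```bash
python3 -c "
from h import *
plan([.5724,-.1155,.170],-15,n=1)"
```

```text
t 12.28 p [ 0.5723 -0.1148  0.1761] yaw -14.79 gap 0.0194 F [ 0.3 -0.8 -0.8] rows 1
[0.02, 0.07, 0.61] [-0.1, -0.28, 0.21]
```

Request:
step_arm:
  rows:
    - {"travel": [0,0.05,0.3],"dr": [-0.1,-0.3,0.2],"jaw": 1.5}
    - {"travel": [0,0,0.3],"dr": [0,0,0],"jaw": 1.5}
    - {"travel": [0,0,0.2],"dr": [0,0,0],"jaw": 1.5}
    - {"travel": [0,0,0],"dr": [0,0,0],"jaw": 1.5}
    - {"travel": [0,0,0],"dr": [0,0,0],"jaw": 1.5}

```text
time: 12.7
tcp_pos: [0.5712, -0.1117, 0.1668]
ee_rot: [0.992, -0.129, -0.002, -0.001]
ft_force: [-0.2, 0.5, -0.5]
finger_gap: 0.0192
```

```bash
python3 -c "
from h import *
plan([.5724,-.1155,.160],-15,n=1)"
```

```text
t 12.7 p [ 0.5712 -0.1117  0.1668] yaw -14.84 gap 0.0192 F [-0.2  0.5 -0.5] rows 1
[0.21, 0.34, 0.68] [-0.05, 0.2, 0.16]
```

Request:
step_arm:
  rows:
    - {"travel": [0.2,0.4,0],"dr": [0,0.2,0.15],"jaw": 1.5}
    - {"travel": [0,0,0],"dr": [0,0,0],"jaw": 1.5}
    - {"travel": [0,0,0.3],"dr": [0,0,0],"jaw": 1.5}
    - {"travel": [0,0,0.2],"dr": [0,0,0],"jaw": 1.5}
    - {"travel": [0,0,0],"dr": [0,0,0],"jaw": 1.5}

```text
time: 13.12
tcp_pos: [0.5724, -0.1159, 0.1617]
ee_rot: [0.992, -0.13, 0.001, -0.0]
ft_force: [0.2, 0.1, -1.1]
finger_gap: 0.0199
```

```bash
python3 -c "
from h import *
plan([.5724,-.1155,.148],-15,n=1)"
```

```text
t 13.12 p [ 0.5724 -0.1159  0.1617] yaw -14.94 gap 0.0199 F [ 0.2  0.1 -1.1] rows 1
[-0.01, -0.03, 1.37] [-0.05, -0.06, 0.06]
```

Request:
step_arm:
  rows:
    - {"travel": [0,-0.03,0.2],"dr": [0,0,0],"jaw": 1.5}
    - {"travel": [0,0,0.2],"dr": [0,0,0],"jaw": 1.5}
    - {"travel": [0,0,0.2],"dr": [0,0,0],"jaw": 1.5}
    - {"travel": [0,0,0.2],"dr": [0,0,0],"jaw": 1.5}
    - {"travel": [0,0,0.15],"dr": [0,0,0],"jaw": 1.5}
    - {"travel": [0,0,0.15],"dr": [0,0,0],"jaw": 1.5}
    - {"travel": [0,0,0.12],"dr": [0,0,0],"jaw": 1.5}
    - {"travel": [0,0,0.12],"dr": [0,0,0],"jaw": 1.5}
    - {"travel": [0,0,0.12],"dr": [0,0,0],"jaw": 1.5}
    - {"travel": [0,0,0.12],"dr": [0,0,0],"jaw": 1.5}

```text
time: 13.95
tcp_pos: [0.5724, -0.1158, 0.1443]
ee_rot: [0.991, -0.13, 0.001, -0.0]
ft_force: [-0.0, -0.4, -0.7]
finger_gap: 0.0195
```

```bash
python3 -c "
from h import *
plan([.5724,-.1155,.127],-15,n=1)"
```

```text
t 13.95 p [ 0.5724 -0.1158  0.1443] yaw -14.96 gap 0.0195 F [-0.  -0.4 -0.7] rows 1
[-0.01, -0.03, 1.73] [-0.03, -0.06, 0.04]
```

The pin is past the ledge depth with no force. I go on down to near the pocket floor (TCP z≈0.127), stopping just short of it.

Request:
step_arm:
  rows:
    - {"travel": [0,-0.03,0.2],"dr": [0,0,0],"jaw": 1.5}
    - {"travel": [0,0,0.2],"dr": [0,0,0],"jaw": 1.5}
    - {"travel": [0,0,0.2],"dr": [0,0,0],"jaw": 1.5}
    - {"travel": [0,0,0.2],"dr": [0,0,0],"jaw": 1.5}
    - {"travel": [0,0,0.2],"dr": [0,0,0],"jaw": 1.5}
    - {"travel": [0,0,0.2],"dr": [0,0,0],"jaw": 1.5}
    - {"travel": [0,0,0.2],"dr": [0,0,0],"jaw": 1.5}
    - {"travel": [0,0,0.15],"dr": [0,0,0],"jaw": 1.5}
    - {"travel": [0,0,0.1],"dr": [0,0,0],"jaw": 1.5}
    - {"travel": [0,0,0.1],"dr": [0,0,0],"jaw": 1.5}

```text
time: 14.78
tcp_pos: [0.5725, -0.1158, 0.1267]
ee_rot: [0.992, -0.13, 0.001, 0.0]
ft_force: [-4.8, 0.3, 11.9]
finger_gap: 0.0194
```

It goes right down to the pocket floor, so the third block (-y end) is the one. I withdraw and return to the stand.

Request:
step_arm:
  rows:
    - {"travel": [0,0,-0.4],"dr": [0,0,0],"jaw": 1.5}
    - {"travel": [0,0,-0.8],"dr": [0,0,0],"jaw": 1.5}
    - {"travel": [0,0,-1],"dr": [0,0,0],"jaw": 1.5}
    - {"travel": [0,0,-1.2],"dr": [0,0,0],"jaw": 1.5}
    - {"travel": [0,0,-1.5],"dr": [0,0,0],"jaw": 1.5}
    - {"travel": [0,0,-1.5],"dr": [0,0,0],"jaw": 1.5}
    - {"travel": [0,0,-1],"dr": [0,0,0],"jaw": 1.5}
    - {"travel": [0,0,-0.5],"dr": [0,0,0],"jaw": 1.5}
    - {"travel": [0,0,0],"dr": [0,0,0],"jaw": 1.5}

```text
time: 15.53
tcp_pos: [0.5733, -0.1152, 0.2143]
ee_rot: [0.992, -0.13, 0.003, -0.0]
ft_force: [0.7, -0.3, -0.8]
finger_gap: 0.0193
```

```bash
python3 -c "
from h import *
plan([.5184,.2840,.2],-15,n=12)"
```

```text
t 15.53 p [ 0.5733 -0.1152  0.2143] yaw -14.95 gap 0.0193 F [ 0.7 -0.3 -0.8] rows 12
[-1.3, -3.1, 0.12] [-0.01, -0.03, 0.0]
[-1.3, -3.1, 0.12] [-0.01, -0.03, 0.0]
[-1.3, -3.1, 0.12] [-0.01, -0.03, 0.0]
[-1.3, -3.1, 0.12] [-0.01, -0.03, 0.0]
[-1.3, -3.1, 0.12] [-0.01, -0.03, 0.0]
[-1.3, -3.1, 0.12] [-0.01, -0.03, 0.0]
[-1.3, -3.1, 0.12] [-0.01, -0.03, 0.0]
[-1.3, -3.1, 0.12] [-0.01, -0.03, 0.0]
[-1.3, -3.1, 0.12] [-0.01, -0.03, 0.0]
[-1.3, -3.1, 0.12] [-0.01, -0.03, 0.0]
[-1.3, -3.1, 0.12] [-0.01, -0.03, 0.0]
[-1.3, -3.09, 0.12] [-0.01, -0.03, 0.0]
```

Request:
step_arm:
  rows:
    - {"travel": [-1.4,-3.4,0],"dr": [0,0,0],"jaw": 1.5}
    - {"travel": [-1.5,-3.6,0],"dr": [0,0,0],"jaw": 1.5}
    - {"travel": [-1.5,-3.6,0],"dr": [0,0,0],"jaw": 1.5}
    - {"travel": [-1.5,-3.6,0],"dr": [0,0,0],"jaw": 1.5}
    - {"travel": [-1.5,-3.6,0],"dr": [0,0,0],"jaw": 1.5}
    - {"travel": [-1.5,-3.6,0],"dr": [0,0,0],"jaw": 1.5}
    - {"travel": [-1.5,-3.6,0],"dr": [0,0,0],"jaw": 1.5}
    - {"travel": [-1.5,-3.6,0],"dr": [0,0,0],"jaw": 1.5}
    - {"travel": [-1.4,-3.3,0],"dr": [0,0,0],"jaw": 1.5}
    - {"travel": [-0.9,-2.2,0],"dr": [0,0,0],"jaw": 1.5}
    - {"travel": [-0.4,-1.1,0],"dr": [0,0,0],"jaw": 1.5}
    - {"travel": [0,0,0],"dr": [0,0,0],"jaw": 1.5}

```text
time: 16.53
tcp_pos: [0.5196, 0.2782, 0.2097]
ee_rot: [0.991, -0.133, 0.001, 0.0]
ft_force: [0.2, 0.1, -0.8]
finger_gap: 0.0195
```

```bash
python3 -c "
from h import *
plan([.5184,.2840,.19],-15,n=1)"
```

```text
t 16.53 p [0.5196 0.2782 0.2097] yaw -15.3 gap 0.0195 F [ 0.2  0.1 -0.8] rows 1
[-0.28, -0.53, 1.97] [0.01, -0.17, -0.3]
```

Request:
step_arm:
  rows:
    - {"travel": [0,0,0],"dr": [0,0,0],"jaw": 1.5}
    - {"travel": [-0.2,-0.3,0.5],"dr": [0,-0.15,-0.3],"jaw": 1.5}
    - {"travel": [0,0,0.8],"dr": [0,0,0],"jaw": 1.5}
    - {"travel": [0,0,0.5],"dr": [0,0,0],"jaw": 1.5}
    - {"travel": [0,0,0],"dr": [0,0,0],"jaw": 1.5}
    - {"travel": [0,0,0],"dr": [0,0,0],"jaw": 1.5}
    - {"travel": [0,0,0],"dr": [0,0,0],"jaw": 1.5}

```text
time: 17.12
tcp_pos: [0.5186, 0.277, 0.1876]
ee_rot: [0.991, -0.132, -0.002, 0.002]
ft_force: [-0.2, -0.2, -0.0]
finger_gap: 0.0196
```

```bash
python3 -c "
from h import *
plan([.5184,.2840,.175],-15,n=1)"
```

```text
t 17.12 p [0.5186 0.277  0.1876] yaw -15.2 gap 0.0196 F [-0.2 -0.2 -0. ] rows 1
[-0.2, -0.68, 1.26] [0.22, 0.19, -0.2]
```

Request:
step_arm:
  rows:
    - {"travel": [-0.2,-0.7,0.6],"dr": [0.2,0.2,-0.2],"jaw": 1.5}
    - {"travel": [0,0,0],"dr": [0,0,0],"jaw": 1.5}
    - {"travel": [0,0,0],"dr": [0,0,0],"jaw": 1.5}
    - {"travel": [0,0,0],"dr": [0,0,0],"jaw": 1.5}

```text
time: 17.45
tcp_pos: [0.5191, 0.2843, 0.1813]
ee_rot: [0.991, -0.131, 0.001, -0.0]
ft_force: [-0.3, -0.0, -1.5]
finger_gap: 0.0196
```

```bash
python3 -c "
from h import *
plan([.5184,.2840,.17],-15,n=1)"
```

```text
t 17.45 p [0.5191 0.2843 0.1813] yaw -15.07 gap 0.0196 F [-0.3 -0.  -1.5] rows 1
[-0.06, 0.04, 1.13] [-0.03, -0.07, -0.07]
```

Request:
step_arm:
  rows:
    - {"travel": [-0.06,0.03,0.3],"dr": [0,0,0],"jaw": 1.5}
    - {"travel": [0,0,0.3],"dr": [0,0,0],"jaw": 1.5}
    - {"travel": [0,0,0.3],"dr": [0,0,0],"jaw": 1.5}
    - {"travel": [0,0,0.3],"dr": [0,0,0],"jaw": 1.5}
    - {"travel": [0,0,0.3],"dr": [0,0,0],"jaw": 1.5}
    - {"travel": [0,0,0.3],"dr": [0,0,0],"jaw": 1.5}
    - {"travel": [0,0,0.3],"dr": [0,0,0],"jaw": 1.5}
    - {"travel": [0,0,0.2],"dr": [0,0,0],"jaw": 1.5}

```text
time: 18.12
tcp_pos: [0.5185, 0.2844, 0.1566]
ee_rot: [0.991, -0.131, 0.001, -0.0]
ft_force: [-0.8, 0.1, -1.7]
finger_gap: 0.0194
```

```bash
python3 -c "
from h import *
plan([.5184,.2840,.127],-15,n=1)"
```

```text
t 18.12 p [0.5185 0.2844 0.1566] yaw -15.04 gap 0.0194 F [-0.8  0.1 -1.7] rows 1
[-0.0, 0.04, 2.96] [-0.06, -0.12, -0.04]
```

Request:
step_arm:
  rows:
    - {"travel": [0,0.03,0.35],"dr": [0,0,0],"jaw": 1.5}
    - {"travel": [0,0,0.35],"dr": [0,0,0],"jaw": 1.5}
    - {"travel": [0,0,0.35],"dr": [0,0,0],"jaw": 1.5}
    - {"travel": [0,0,0.35],"dr": [0,0,0],"jaw": 1.5}
    - {"travel": [0,0,0.35],"dr": [0,0,0],"jaw": 1.5}
    - {"travel": [0,0,0.35],"dr": [0,0,0],"jaw": 1.5}
    - {"travel": [0,0,0.3],"dr": [0,0,0],"jaw": 1.5}
    - {"travel": [0,0,0.25],"dr": [0,0,0],"jaw": 1.5}
    - {"travel": [0,0,0.2],"dr": [0,0,0],"jaw": 1.5}
    - {"travel": [0,0,0.1],"dr": [0,0,0],"jaw": 1.5}
    - {"travel": [0,0,0],"dr": [0,0,0],"jaw": 1.5}

```text
time: 19.03
tcp_pos: [0.5185, 0.2841, 0.1273]
ee_rot: [0.991, -0.131, 0.002, -0.001]
ft_force: [-1.2, -0.4, -1.6]
finger_gap: 0.0196
```

Request:
step_arm:
  rows:
    - {"travel": [0,0,0],"dr": [0,0,0],"jaw": 5}
    - {"travel": [0,0,0],"dr": [0,0,0],"jaw": 5}
    - {"travel": [0,0,0],"dr": [0,0,0],"jaw": 5}
    - {"travel": [0,0,0],"dr": [0,0,0],"jaw": 5}
    - {"travel": [0,0,-1],"dr": [0,0,0],"jaw": 5}
    - {"travel": [0,0,-2],"dr": [0,0,0],"jaw": 5}
    - {"travel": [0,0,-2],"dr": [0,0,0],"jaw": 5}
    - {"travel": [0,0,-2],"dr": [0,0,0],"jaw": 5}
    - {"travel": [0,0,-1],"dr": [0,0,0],"jaw": 5}
    - {"travel": [0,0,0],"dr": [0,0,0],"jaw": 5}

```text
time: 19.87
tcp_pos: [0.5182, 0.2841, 0.2121]
ee_rot: [0.991, -0.131, 0.001, -0.0]
ft_force: [0.6, 0.6, 0.5]
finger_gap: 0.05
```

```bash
python3 - <<'E'
from h import *
c=read_camera("side"); X=cloud(c); Z=X[...,2]
m=(np.hypot(X[...,0]-.518,X[...,1]-.284)<.03)&(Z>.05)&(Z<.1); print(np.nanmedian(X[m],0),np.nanmax(Z[m]))
save("side2.png",c["img"][165:345,160:360],3)
plan([.5724,-.1155,.17],14.6,vmax=3.5)
E
```

```text
[0.51283235 0.28941844 0.07675472] 0.09137399957616349
t 19.92 p [0.5181 0.284  0.2113] yaw -15.03 gap 0.0501 F [ 0.1 -0.4  0.4] rows 12
[1.3, 3.1, 0.34] [-0.0, -0.01, -2.47]
[1.17, 3.15, 0.34] [-0.0, -0.01, -2.47]
[1.03, 3.2, 0.34] [-0.0, -0.01, -2.47]
[0.89, 3.24, 0.34] [-0.0, -0.01, -2.47]
[0.75, 3.28, 0.34] [-0.0, -0.01, -2.47]
[0.61, 3.3, 0.34] [-0.0, -0.01, -2.47]
[0.46, 3.33, 0.34] [-0.0, -0.01, -2.47]
[0.32, 3.34, 0.34] [-0.0, -0.01, -2.47]
[0.18, 3.36, 0.34] [-0.0, -0.01, -2.47]
[0.03, 3.36, 0.34] [-0.0, -0.01, -2.47]
[-0.11, 3.36, 0.34] [-0.0, -0.01, -2.47]
[-0.26, 3.35, 0.34] [-0.0, -0.01, -2.47]
```

View pics/side2.png

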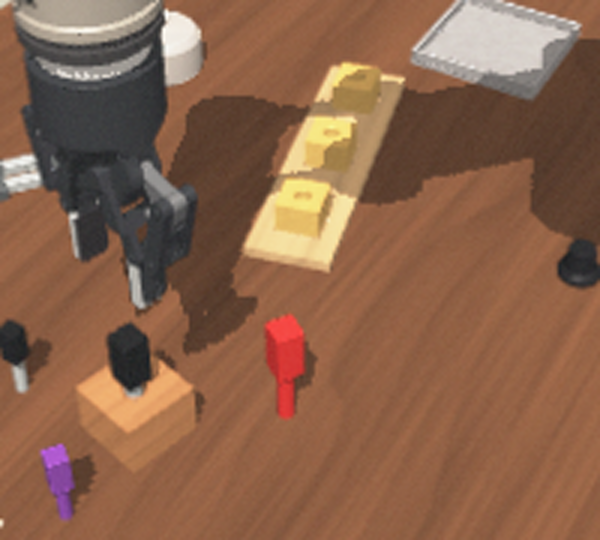

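The gauge stands upright in its stand at crop (130,355), its top at z≈0.09 as it should be. All three blocks sit in their pockets. Next I move to the third block.

Request:
step_arm:
  rows:
    - {"travel": [1.3,3.1,0.3],"dr": [0,0,-2.5],"jaw": 6}
    - {"travel": [1.2,3.3,0.3],"dr": [0,0,-2.5],"jaw": 6}
    - {"travel": [1.1,3.4,0.3],"dr": [0,0,-2.5],"jaw": 6}
    - {"travel": [1.0,3.5,0.3],"dr": [0,0,-2.5],"jaw": 6}
    - {"travel": [0.8,3.6,0.3],"dr": [0,0,-2.5],"jaw": 6}
    - {"travel": [0.6,3.6,0.3],"dr": [0,0,-2.5],"jaw": 6}
    - {"travel": [0.5,3.6,0.3],"dr": [0,0,-2.5],"jaw": 6}
    - {"travel": [0.3,3.6,0.3],"dr": [0,0,-2.5],"jaw": 6}
    - {"travel": [0.2,3.3,0.3],"dr": [0,0,-2.5],"jaw": 6}
    - {"travel": [0,2.4,0.3],"dr": [0,0,-2.5],"jaw": 6}
    - {"travel": [-0.1,1.2,0.2],"dr": [0,0,-2.3],"jaw": 6}
    - {"travel": [0,0,0],"dr": [0,0,0],"jaw": 6}

```text
time: 20.92
tcp_pos: [0.5664, -0.0822, 0.1686]
ee_rot: [0.993, 0.121, -0.004, -0.002]
ft_force: [0.4, 0.9, 0.8]
finger_gap: 0.0599
```

```bash
python3 -c "
from h import *
plan([.5724,-.1155,.14],14.6,n=1)"
```

```text
t 20.92 p [ 0.5664 -0.0822  0.1686] yaw 13.93 gap 0.0599 F [0.4 0.9 0.8] rows 1
[-0.2, 3.39, 2.85] [-0.3, 0.42, -0.67]
```

Request:
step_arm:
  rows:
    - {"travel": [-0.1,1.6,0.5],"dr": [-0.2,0.2,-0.4],"jaw": 6}
    - {"travel": [-0.1,1.4,0.8],"dr": [-0.1,0.2,-0.3],"jaw": 6}
    - {"travel": [0,0.5,0.6],"dr": [0,0,0],"jaw": 6}
    - {"travel": [0,0,0.3],"dr": [0,0,0],"jaw": 6}
    - {"travel": [0,0,0],"dr": [0,0,0],"jaw": 6}
    - {"travel": [0,0,0],"dr": [0,0,0],"jaw": 6}
    - {"travel": [0,0,0],"dr": [0,0,0],"jaw": 6}

```text
time: 21.5
tcp_pos: [0.5711, -0.1126, 0.1426]
ee_rot: [0.992, 0.125, -0.003, -0.002]
ft_force: [-0.0, 0.9, -0.9]
finger_gap: 0.0599
```

```bash
python3 -c "
from h import *
plan([.5724,-.1155,.12],14.6,n=1)"
```

```text
t 21.5 p [ 0.5711 -0.1126  0.1426] yaw 14.35 gap 0.0599 F [-0.   0.9 -0.9] rows 1
[0.07, 0.33, 2.25] [-0.32, 0.34, -0.25]
```

Request:
step_arm:
  rows:
    - {"travel": [0.1,0.4,0.4],"dr": [-0.3,0.3,-0.2],"jaw": 6}
    - {"travel": [0,0,0.8],"dr": [0,0,0],"jaw": 6}
    - {"travel": [0,0,0.8],"dr": [0,0,0],"jaw": 6}
    - {"travel": [0,0,0.5],"dr": [0,0,0],"jaw": 6}
    - {"travel": [0,0,0],"dr": [0,0,0],"jaw": 6}
    - {"travel": [0,0,0],"dr": [0,0,0],"jaw": 6}
    - {"travel": [0,0,0],"dr": [0,0,0],"jaw": 6}

```text
time: 22.08
tcp_pos: [0.5733, -0.1141, 0.1153]
ee_rot: [0.992, 0.128, 0.0, -0.0]
ft_force: [0.2, 1.8, 0.3]
finger_gap: 0.06
```

```bash
python3 -c "
from h import *
plan([.5724,-.1155,.084],14.6,n=1)"
```

```text
t 22.08 p [ 0.5733 -0.1141  0.1153] yaw 14.7 gap 0.06 F [0.2 1.8 0.3] rows 1
[-0.12, 0.11, 3.13] [-0.0, -0.01, 0.1]
```

Request:
step_arm:
  rows:
    - {"travel": [-0.1,0.15,0.5],"dr": [0,0,0],"jaw": 6}
    - {"travel": [0,0,0.7],"dr": [0,0,0],"jaw": 6}
    - {"travel": [0,0,0.7],"dr": [0,0,0],"jaw": 6}
    - {"travel": [0,0,0.6],"dr": [0,0,0],"jaw": 6}
    - {"travel": [0,0,0.3],"dr": [0,0,0],"jaw": 6}
    - {"travel": [0,0,0.1],"dr": [0,0,0],"jaw": 6}
    - {"travel": [0,0,0],"dr": [0,0,0],"jaw": 6}
    - {"travel": [0,0,0],"dr": [0,0,0],"jaw": 6}

```text
time: 22.75
tcp_pos: [0.5726, -0.1163, 0.083]
ee_rot: [0.992, 0.128, 0.0, -0.0]
ft_force: [-0.4, 0.5, 0.7]
finger_gap: 0.0597
```

```bash
python3 -c "
from h import *
plan([.5724,-.1155,.084],14.6,n=1)"
```

```text
t 22.75 p [ 0.5726 -0.1163  0.083 ] yaw 14.67 gap 0.0597 F [-0.4  0.5  0.7] rows 1
[0.0, -0.08, -0.1] [-0.0, -0.01, 0.07]
```

Good pose; I close on the block.

Request:
step_arm:
  rows:
    - {"travel": [0,0,0],"dr": [0,0,0],"jaw": 3}
    - {"travel": [0,0,0],"dr": [0,0,0],"jaw": 3}
    - {"travel": [0,0,0],"dr": [0,0,0],"jaw": 3}
    - {"travel": [0,0,0],"dr": [0,0,0],"jaw": 3}
    - {"travel": [0,0,0],"dr": [0,0,0],"jaw": 3}
    - {"travel": [0,0,0],"dr": [0,0,0],"jaw": 3}
  grip_force: 60

```text
time: 23.25
tcp_pos: [0.5726, -0.1163, 0.0836]
ee_rot: [0.992, 0.128, 0.0, 0.0]
ft_force: [-0.0, 0.1, -0.9]
finger_gap: 0.0348
```

Request:
step_arm:
  rows:
    - {"travel": [0,0,-0.3],"dr": [0,0,0],"jaw": 3}
    - {"travel": [0,0,-0.6],"dr": [0,0,0],"jaw": 3}
    - {"travel": [0,0,-1],"dr": [0,0,0],"jaw": 3}
    - {"travel": [0,0,-1.5],"dr": [0,0,0],"jaw": 3}
    - {"travel": [0,0,-1],"dr": [0,0,0],"jaw": 3}
    - {"travel": [0,0,-0.5],"dr": [0,0,0],"jaw": 3}
    - {"travel": [0,0,0],"dr": [0,0,0],"jaw": 3}
    - {"travel": [0,0,0],"dr": [0,0,0],"jaw": 3}

```text
time: 23.92
tcp_pos: [0.5725, -0.1162, 0.1376]
ee_rot: [0.992, 0.128, 0.0, 0.0]
ft_force: [0.1, -0.2, -2.2]
finger_gap: 0.0347
```

```bash
python3 -c "
from h import *
plan([.5030,-.2680,.135],1.3,vmax=2.5)"
```

```text
t 23.92 p [ 0.5725 -0.1162  0.1376] yaw 14.68 gap 0.0347 F [ 0.1 -0.2 -2.2] rows 7
[-1.51, 1.85, 0.04] [0.0, -0.01, 1.91]
[-1.45, 1.9, 0.04] [0.0, -0.01, 1.91]
[-1.38, 1.94, 0.04] [0.0, -0.01, 1.91]
[-1.32, 1.99, 0.04] [0.0, -0.01, 1.91]
[-1.25, 2.03, 0.04] [0.0, -0.01, 1.91]
[-1.18, 2.07, 0.04] [0.0, -0.01, 1.91]
[-1.11, 2.11, 0.04] [0.0, -0.01, 1.91]
```

Request:
step_arm:
  rows:
    - {"travel": [-1.5,1.9,0],"dr": [0,0,1.9],"jaw": 3}
    - {"travel": [-1.6,2.1,0],"dr": [0,0,1.9],"jaw": 3}
    - {"travel": [-1.6,2.2,0],"dr": [0,0,1.9],"jaw": 3}
    - {"travel": [-1.5,2.3,0],"dr": [0,0,1.9],"jaw": 3}
    - {"travel": [-1.4,2.3,0],"dr": [0,0,1.9],"jaw": 3}
    - {"travel": [-1.3,2.3,0],"dr": [0,0,1.9],"jaw": 3}
    - {"travel": [-0.7,1.4,0],"dr": [0,0,1.5],"jaw": 3}
    - {"travel": [-0.3,0.6,0],"dr": [0,0,0.5],"jaw": 3}
    - {"travel": [0,0,0],"dr": [0,0,0],"jaw": 3}
    - {"travel": [0,0,0],"dr": [0,0,0],"jaw": 3}
    - {"travel": [0,0,0],"dr": [0,0,0],"jaw": 3}

```text
time: 24.83
tcp_pos: [0.4937, -0.2846, 0.1329]
ee_rot: [1.0, 0.008, -0.002, -0.002]
ft_force: [-0.2, -0.5, -1.6]
finger_gap: 0.0349
```

```bash
python3 -c "
from h import *
plan([.5030,-.2680,.11],1.3,n=1)"
```

```text
t 24.83 p [ 0.4937 -0.2846  0.1329] yaw 0.91 gap 0.0349 F [-0.2 -0.5 -1.6] rows 1
[0.97, -1.64, 2.29] [-0.26, 0.21, -0.39]
```

Request:
step_arm:
  rows:
    - {"travel": [0.5,-0.9,0.3],"dr": [-0.2,0.2,-0.4],"jaw": 3}
    - {"travel": [0.4,-0.6,0.5],"dr": [0,0,0],"jaw": 3}
    - {"travel": [0,0,0.5],"dr": [0,0,0],"jaw": 3}
    - {"travel": [0,0,0.4],"dr": [0,0,0],"jaw": 3}
    - {"travel": [0,0,0],"dr": [0,0,0],"jaw": 3}
    - {"travel": [0,0,0],"dr": [0,0,0],"jaw": 3}
    - {"travel": [0,0,0],"dr": [0,0,0],"jaw": 3}

```text
time: 25.42
tcp_pos: [0.5052, -0.2621, 0.1131]
ee_rot: [1.0, 0.016, -0.001, -0.001]
ft_force: [-0.3, -0.6, -2.4]
finger_gap: 0.0349
```

```bash
python3 -c "
from h import *
plan([.5030,-.2680,.0845],1.3,n=1)"
```

```text
t 25.42 p [ 0.5052 -0.2621  0.1131] yaw 1.86 gap 0.0349 F [-0.3 -0.6 -2.4] rows 1
[-0.24, 0.59, 2.86] [-0.16, 0.07, 0.56]
```

Request:
step_arm:
  rows:
    - {"travel": [-0.2,0.4,0.4],"dr": [-0.15,0.05,0.3],"jaw": 3}
    - {"travel": [0,0,0.5],"dr": [0,0,0],"jaw": 3}
    - {"travel": [0,0,0.5],"dr": [0,0,0],"jaw": 3}
    - {"travel": [0,0,0.4],"dr": [0,0,0],"jaw": 3}
    - {"travel": [0,0,0.3],"dr": [0,0,0],"jaw": 3}
    - {"travel": [0,0,0.2],"dr": [0,0,0],"jaw": 3}
    - {"travel": [0,0,0.1],"dr": [0,0,0],"jaw": 3}
    - {"travel": [0,0,0],"dr": [0,0,0],"jaw": 3}
    - {"travel": [0,0,0],"dr": [0,0,0],"jaw": 3}

```text
time: 26.17
tcp_pos: [0.5027, -0.2678, 0.0864]
ee_rot: [1.0, 0.012, -0.0, 0.0]
ft_force: [-0.4, 0.4, -2.7]
finger_gap: 0.0349
```

```bash
python3 -c "
from h import *
plan([.5030,-.2680,.0845],1.3,n=1)"
```

```text
t 26.17 p [ 0.5027 -0.2678  0.0864] yaw 1.42 gap 0.0349 F [-0.4  0.4 -2.7] rows 1
[0.03, 0.02, 0.19] [0.03, 0.01, 0.12]
```

Request:
step_arm:
  rows:
    - {"travel": [0,0,0.1],"dr": [0,0,0],"jaw": 3}
    - {"travel": [0,0,0.1],"dr": [0,0,0],"jaw": 3}
    - {"travel": [0,0,0.1],"dr": [0,0,0],"jaw": 3}
    - {"travel": [0,0,0.08],"dr": [0,0,0],"jaw": 3}

```text
time: 26.5
tcp_pos: [0.5031, -0.268, 0.0835]
ee_rot: [1.0, 0.012, 0.001, 0.001]
ft_force: [-2.6, 0.5, 9.1]
finger_gap: 0.0353
```

The block is down on the tray floor (z 0.0835, 9 N). I release and rise.

Request:
step_arm:
  rows:
    - {"travel": [0,0,0],"dr": [0,0,0],"jaw": 6}
    - {"travel": [0,0,0],"dr": [0,0,0],"jaw": 6}
    - {"travel": [0,0,0],"dr": [0,0,0],"jaw": 6}
    - {"travel": [0,0,0],"dr": [0,0,0],"jaw": 6}
    - {"travel": [0,0,-1],"dr": [0,0,0],"jaw": 6}
    - {"travel": [0,0,-2],"dr": [0,0,0],"jaw": 6}
    - {"travel": [0,0,-3],"dr": [0,0,0],"jaw": 6}
    - {"travel": [0,0,-3],"dr": [0,0,0],"jaw": 6}
    - {"travel": [0,0,-2],"dr": [0,0,0],"jaw": 6}
    - {"travel": [0,0,-1],"dr": [0,0,0],"jaw": 6}
    - {"travel": [0,0,0],"dr": [0,0,0],"jaw": 6}
    - {"travel": [0,0,0],"dr": [0,0,0],"jaw": 6}

```text
time: 27.5
tcp_pos: [0.5032, -0.2679, 0.2142]
ee_rot: [1.0, 0.013, 0.002, 0.002]
ft_force: [0.3, 0.2, -0.3]
finger_gap: 0.0601
```

```bash
python3 - <<'E'
from h import *
plan([.5030,-.2680,.2],1.3,n=1)
c=read_camera("side"); X=cloud(c); Z=X[...,2]
for n,x,y,z0,z1 in(("block",.503,-.268,.025,.045),("gauge",.518,.284,.08,.1),("b0",.529,.0487,.025,.045),("b1",.5507,-.0333,.025,.045)):
    m=(np.hypot(X[...,0]-x,X[...,1]-y)<.03)&(Z>z0)&(Z<z1); print(n,m.sum(),np.nanmedian(X[m],0).round(3),np.nanpercentile(Z[m],98).round(3))
save("side3.png",c["img"][140:350,150:400],3)
E
```

```text
t 27.5 p [ 0.5032 -0.2679  0.2142] yaw 1.44 gap 0.0601 F [ 0.3  0.2 -0.3] rows 1
[-0.03, 0.0, 1.42] [0.22, -0.25, 0.13]
block 127 [ 0.501 -0.261  0.033] 0.037
gauge 109 [0.517 0.286 0.088] 0.09
b0 198 [0.526 0.051 0.033] 0.036
b1 167 [ 0.547 -0.031  0.033] 0.036
```

View pics/side3.png

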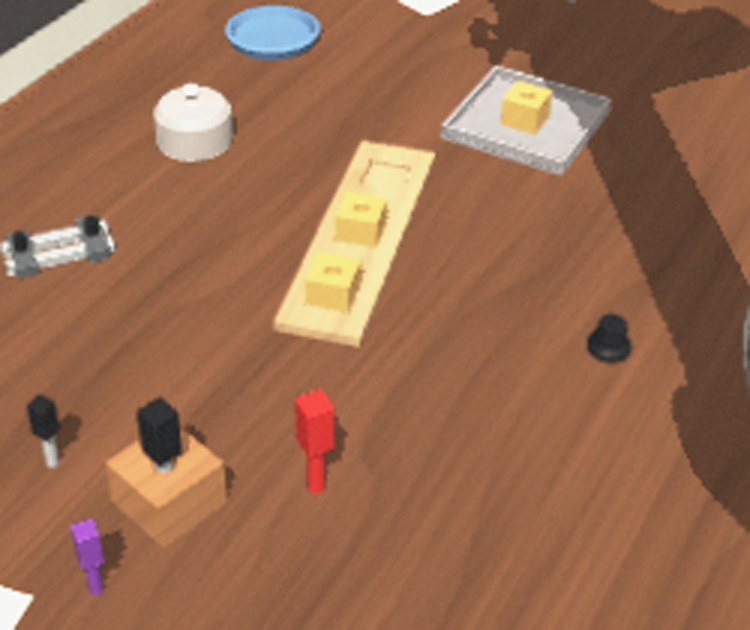

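The block lies flat in the tray at crop (527,107), the other two are in their pockets at (333,280) and (360,218), and the gauge stands in its stand at (160,435). Nothing else has been disturbed.

```bash
python3 -c "
from bench import ctrl
print(ctrl.job_done())"
```

```text
the job is handed in; nothing more can be done
None
```

The right block was the third one, at the board's -y end. It is now set flat in the tray, and I have handed the job in.

- **Trying the holes:** I tried the gauge from the +y end. In the first two blocks the pin stopped about 10 mm down, which is the ledge depth, at about 13 N and 10 N. In the third it went right through to the pocket floor, about 30 mm, and met about 12 N there.
- **Putting things back:** I stood the gauge back in its stand before lifting the block. The gripper is open and about 13 cm above where it let go of the block.
- **Last checks:** At 27.5 s, the side camera showed the block's top at about 0.033 m, flat in the tray. The gauge's top was at about 0.09 m, upright in its stand. The other two blocks were in their pockets, and the red, purple and small black gauges were still standing.

No check failed. Side-camera depth medians differed from the planned positions by a few millimetres, up to 7 mm for the block in the tray. I put that down to the camera seeing the near faces as well as the tops.

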